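# Measure the free length of an oak shelf board with a tape measure

### The arm

A 6-joint arm with a two-finger parallel gripper is mounted at the origin on the work surface. World frame = base frame: x ahead of the robot, y to its left, z up, the work surface at z = 0. Lengths are in m, angles in rad, forces in N, time in s.
With the tool pointing down it reaches from about 0.375 to 0.9 m from the base axis. Payload 3.1 kg.
Tool frame: the origin (TCP) lies midway between the tips of the shut fingers; the grasp point (between the pads) lies 19 mm behind it (ctrl.hold_point_z is the distance from the TCP to the grasp point, in m); z points along the fingers, y is the line along which they close (so a half turn about z gives the same grasp; the last joint's range is limited). The gripper opens to 85 mm and grips with 20 to 120 N. Pads are 22 mm wide; open, the fingers measure 114 mm over their backs; the gripper's body (76 mm by 85 mm) begins 54 mm behind the grasp point. The pads swing forward as they close: fully open they stand 13 mm farther back than shut.
Start: joints at [-1.419, 0.527, 1.433, -0, 1.181, -0.178], TCP at [0.203, -0.591, 0.231] pointing down, gripper open.
Joint ranges: [-3.08, 3.08], [-0.75, 2.2], [0.22, 2.44], [-1.43, 4.57], [0, 2.65], [-2.85, 2.85]. Speed limits (rad/s): [2.79, 2.79, 3.14, 3.14, 3.14, 3.14].

### API

Orientations are given as a 3x3 rotation matrix whose columns are the frame's x, y, z axes.
In Python, from station import ctrl gives the robot as it stands. The module is installed in compiled form; this text tells all that it offers.
- The arm moves only by the tool carry_out, never from a script. Its argument "plan" is a list of rows, each a list of 3 entries, a list of its own where there are three numbers: the turn, a rotation vector about the world's x, y, z normalised to -1 to 1, where 1 is 4 degrees, then the shift along the world's x, y, z normalised to -1 to 1, where 1 is 20 mm, then the closure, from 0 (fully open) to 1 (shut). In form: [[[rx, ry, rz], [tx, ty, tz], hand], ...]. A call has 1 to 8 rows; each row shifts and turns the commanded pose from where the row before left it; what a row does not reach is not made up. A row lasts 1/8 s, in which the tool goes at most 62.5 mm and 10.7 degrees, less where a joint would pass 70% of its speed; a pose out of reach is approached as far as the arm can. A call with a number of a shift or a turn outside -1 to 1 is refused whole. A call with a gripper value outside its range is refused whole. The fingers move at their own pace and stop on an object; "newtons" is the grip in N (left out, the last holds). Time passes only in rows, so rows that do not move let the fingers close. It gives the time, the measured TCP pose, the force, the opening and the grip force at its end, in the units of the state.
- ctrl.sense(): the state, without advancing time (a new reading comes with each control period).
- ctrl.snapshot(name): name is "scene" or "side" or "wrist"; returns a dict with "img" (420x560x3 uint8, red, green, blue), "intrinsics" (3x3 intrinsics, pixels), "D" ([k1, k2, p1, p2, k3] as OpenCV has them; the pictures are not rectified), "R" (3x3) and "t" (3): a world point X has camera coordinates R X + t. Camera axes: x right, y down, z forward; pixel columns grow to the right and rows downward; lengths in m; the calibration is good to about 2 mm. A picture is of the moment at which its call begins. There is no depth.
- ctrl.hand_in(): hands the job in; it is judged then, once.
The state is a dict: "t": time; "q": joint angles; "dq": joint speeds; "effort": joint torques, N m; "tool_pos": TCP position; "ee_rot": TCP orientation; "contact_force": force on the tool from outside, world axes, zero at the start; "wrist_torque": the same for the moment, N m; "gripper_width": finger opening in m; "gripper_force": force on a finger pad.
Only numpy, scipy, OpenCV 4.12 (cv2) and the standard library are available. Lean on these libraries where they do the work, as an engineer would, in place of code of your own. Each camera call takes 0.05 s, during which the arm holds its last target. There are 200 camera calls.

### The job

Measure how much room is left on the oak shelf board in front of its bookend: pick up the square tape measure, hook its steel end over the board's free end, draw the case back along the board until its back is right up to the bookend, and set it down there upright on the board, straight along it and near the middle of its width. Then press the lock button on top fully down, and leave the tape stretched and locked.

Things in the scene. Friction and masses are not known exactly. Their poses are not given: they have to be found in the camera images.
- tape: square black tape measure (not the round white sewing tape), on a 28 mm thick grey book, hook past the book's edge. Case 36 wide (x), 64 long (y), 62 mm high; 0.45 kg. Origin: centre of its underside, z up. The blade leaves low in the -y face towards -y; +y is the back. Rubber-soled: set down, it stays put against the spring.
- shelf_board: oak shelf board fixed on the table, 90 wide (x), 320 long (y), 24 mm thick. Origin: centre of its underside, z up. An oak bookend, 80 wide, 70 deep, standing 75 mm above the board, is screwed on at the +y end; its front face is at y = +90 mm. The free end, to be hooked, is the end face at y = -160 mm.
- blade (a joint): draw-out of the stiff blade, m: 0 in (start), 0.21 most; 0.174 when hooked with the case against the bookend. Spring 0.8 N at 0, 1.1 N at 0.17. Steel hook plate at its tip: 22 mm wide, 3 mm thick, from 9 mm above to 12 mm below the case's underside level; its inner face (to the case) is at tape y = -44 mm minus this.
- lock (a joint): lock button on top of the case, m: 0 up (start), 0.005 fully down. 20 (x) by 24 mm (y), centred at tape x = 0, y = +2 mm; its top is 69 mm above the underside when up, 64 when down. Yields at about 3 N, stays where left; down counts as locked. It cannot be pulled up again. Press it only once the tape is drawn out and set down.

How it is judged:
By the outcome, as a careful person would: the job done as asked, in the order asked, and still so for the second after the job is handed in, with the robot touching nothing.
It also fails if it takes over 45 s, if anything falls off the work surface, if the arm or the gripper's body presses on something with over 40 N, if the wrist force passes 120 N, or if a joint passes its speed limit or range.

## Working session

There is one attempt and no reset: what is moved stays moved. The work goes in short steps, Python scripts to look and compute and a tool call to move; the robot and the scene stay as the last step left them, time stands still between calls to the robot, and variables do not carry over. Pictures are saved under pics/ and viewed, at most 13 in all, crops included, and the job is handed in when it is done.

Besides the shell and the picture viewer there is one more tool, called after "Call:" as a command line: name --argument value ..., lists and objects as JSON in quotes. carry_out: Moves the arm, as the interface text tells. Its arguments: {"type":"object","properties":{"plan":{"type":"array","items":{"type":"array"}},"newtons":{"type":"number"}},"required":["plan"]}

```bash
mkdir -p pics; cat > h.py <<'E'
import numpy as np, cv2
from station import ctrl
def snap(n,f):
    s=ctrl.snapshot(n); cv2.imwrite(f'pics/{f}.png',s['img'][:,:,::-1]); np.savez(f'pics/{f}.npz',**{k:np.array(v) for k,v in s.items()}); return s
def load(f): return dict(np.load(f'pics/{f}.npz'))
def ray(s,uv):
    p=cv2.undistortPoints(np.array(uv,float).reshape(-1,1,2),s['intrinsics'],s['D']).reshape(-1,2)
    d=np.c_[p,np.ones(len(p))]@s['R']; return -s['R'].T@s['t'],d
def plane(s,uv,z):
    o,d=ray(s,uv); return o+d*((z-o[2])/d[:,2])[:,None]
def tri(s1,a,s2,b):
    o1,d1=ray(s1,[a]);o2,d2=ray(s2,[b]);d1=d1[0];d2=d2[0]
    k=np.linalg.lstsq(np.c_[d1,-d2],o2-o1,rcond=None)[0]
    p,q=o1+k[0]*d1,o2+k[1]*d2; return (p+q)/2,np.linalg.norm(p-q)
def proj(s,X):
    return cv2.projectPoints(np.array(X,float).reshape(-1,1,3),cv2.Rodrigues(s['R'])[0],s['t'],s['intrinsics'],s['D'])[0].reshape(-1,2)
E
python3 - <<'E'
from h import *
a=snap('scene','s0');b=snap('side','d0');c=snap('wrist','w0')
for s in(a,b,c):print(-s['R'].T@s['t'],s['R'][2],s['intrinsics'][0,0])
print(ctrl.sense())
E
```

```text
[1.07980029 0.29087394 0.56732592] [-0.63144229 -0.49075788 -0.60036434] 542.5855046308109
[ 0.31762074 -0.70927253  0.44070031] [ 0.27966368  0.80702394 -0.5200967 ] 415.02333834153586
[ 0.26768185 -0.56894669  0.3738154 ] [-0.25550625 -0.08453207 -0.96310482] 331.32907912213597
{'t': 0.15, 'q': array([-1.41850771e+00,  5.28317106e-01,  1.43360051e+00,  1.03760997e-05,
        1.18137854e+00, -1.78475170e-01]), 'dq': array([-0.00013232, -0.00187135, -0.00428372, -0.0003655 , -0.00017107,
        0.00128113]), 'effort': array([ 3.54940694e-04, -4.42744088e+01, -1.78275418e+01, -2.30272435e-04,
        5.64275877e-03,  4.06541659e-06]), 'tool_pos': array([ 0.20294061, -0.59056452,  0.23052116]), 'ee_rot': array([[ 9.45795888e-01,  3.24761569e-01, -2.48934309e-04],
       [ 3.24761515e-01, -9.45794438e-01,  1.68524320e-03],
       [ 3.11861543e-04, -1.67474037e-03, -9.99998549e-01]]), 'contact_force': array([ 0.41780543, -0.38680131,  0.53742905]), 'wrist_torque': array([0.01439483, 0.0045866 , 0.03303585]), 'gripper_force': 0.0, 'gripper_width': 0.08564693444856378}
```

View pics/s0.png

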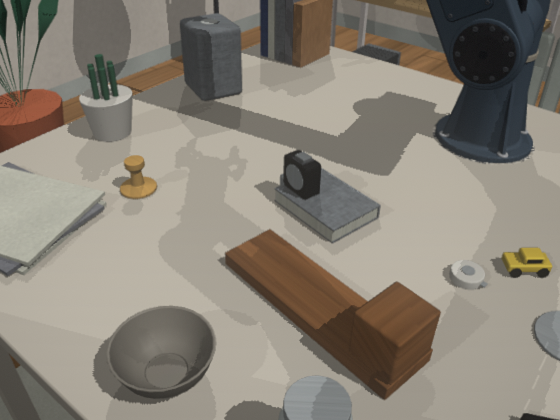

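View pics/d0.png

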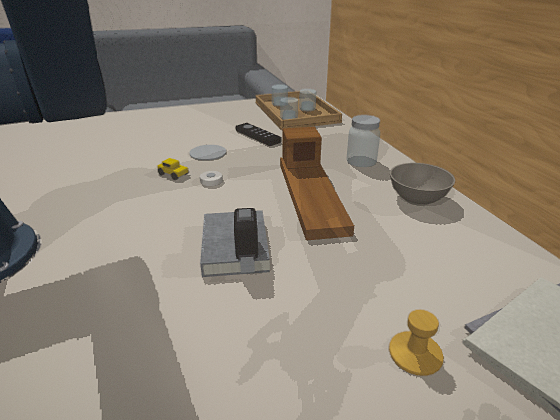

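The scene view shows the tape at about (302,175) on the book at (325,203), and the board from its free end at (268,235) to the bookend at (395,320). In the side view the tape is at (245,235), the free end is near (328,232) and the bookend is at (301,147). I'll enlarge these crops.

```bash
python3 - <<'E'
from h import *
a=load('s0')['img'][:,:,::-1];b=load('d0')['img'][:,:,::-1]
def c(i,x,y,w,h,k): return cv2.resize(i[y:y+h,x:x+w],None,fx=k,fy=k,interpolation=cv2.INTER_CUBIC)
t=np.hstack([c(a,260,140,130,100,3),c(b,190,195,130,100,3)])
u=np.hstack([c(a,215,225,230,172,390/230)[:290],c(b,260,115,110,130,3)[:, :330]][:1])
v=c(b,260,120,130,125,3)[:290+85]
h=min(u.shape[0],v.shape[0],300)
v=cv2.resize(v,(390,int(v.shape[0]*390/v.shape[1])))[:290]; u=u[:290]
m=min(len(u),len(v));
cv2.imwrite('pics/c0.png',np.vstack([t,np.hstack([u[:m],v[:m]])])); print(t.shape,u.shape,v.shape)
E
```

```text
(300, 780, 3) (290, 390, 3) (290, 390, 3)
```

View pics/c0.png

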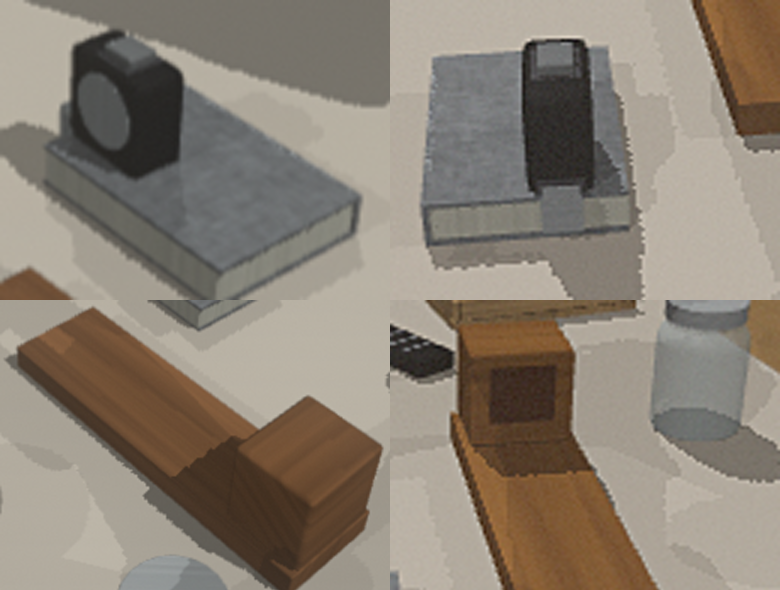

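The crops show the tape's hook end towards the side camera, with the hook at about (248,270) in the side view and the button at (301,157) in the scene view. The board's free-end top corners are at about (227,253) and (270,233) in the scene view.

```bash
python3 - <<'E'
from h import *
a=load('s0');b=load('d0')
def mask(s,box,lo,hi):
    hsv=cv2.cvtColor(s['img'],cv2.COLOR_RGB2HSV);m=cv2.inRange(hsv,lo,hi);k=np.zeros_like(m);x,y,w,h=box;k[y:y+h,x:x+w]=m[y:y+h,x:x+w]
    c=max(cv2.findContours(k,0,2)[0],key=cv2.contourArea);return c
ca=mask(a,(215,225,230,172),(0,95,20),(22,255,255));cb=mask(b,(260,122,110,130),(0,95,20),(22,255,255))
for c in(ca,cb):print(cv2.contourArea(c),cv2.approxPolyDP(cv2.convexHull(c),2.0,True).reshape(-1,2).tolist())
for n,s,box in(('a',a,(275,145,55,60)),('b',b,(225,200,40,65))):
    c=mask(s,box,(0,0,0),(180,255,60));print(n,cv2.contourArea(c),cv2.approxPolyDP(cv2.convexHull(c),1.5,True).reshape(-1,2).tolist())
    c=mask(s,box,(0,0,85),(180,40,150));print('grey',cv2.contourArea(c),cv2.boundingRect(c))
P=lambda u,v:print(*[np.round(x,4) for x in tri(a,u,b,v)])
P((301.3,155),(246.5,212)) # button
print(plane(b,[(201.7,264),(270.7,259)],.028),plane(a,[(275.7,190),(333.3,230.7),(380,205.7)],.028))
print(plane(a,[(226.8,252.7),(269.8,231)],.024), plane(b,[(240.3,262.3),(254.6,262.3)],.028))
E
```

```text
15044.5 [[226, 253], [270, 230], [402, 285], [439, 311], [429, 359], [390, 394], [381, 396], [227, 262]]
4989.5 [[341, 122], [353, 233], [349, 236], [306, 239], [280, 165], [274, 122]]
a 1215.0 [[295, 151], [300, 151], [320, 166], [319, 191], [305, 199], [290, 190], [283, 181], [285, 156]]
grey 686.5 (275, 158, 55, 47)
b 800.0 [[252, 208], [255, 211], [257, 257], [239, 259], [236, 256], [234, 212], [236, 209]]
grey 605.5 (225, 212, 40, 53)
[ 0.4461 -0.1647  0.0973] 0.0009
[[ 0.36593836 -0.18322971  0.028     ]
 [ 0.47213638 -0.20659916  0.028     ]] [[ 0.47464731 -0.19551027  0.028     ]
 [ 0.50406776 -0.05443445  0.028     ]
 [ 0.39838351 -0.03097585  0.028     ]]
[[ 0.64586082 -0.15162237  0.024     ]
 [ 0.56457703 -0.13458156  0.024     ]] [[ 0.42418867 -0.19891414  0.028     ]
 [ 0.44553774 -0.20628862  0.028     ]]
```

View pics/w0.png

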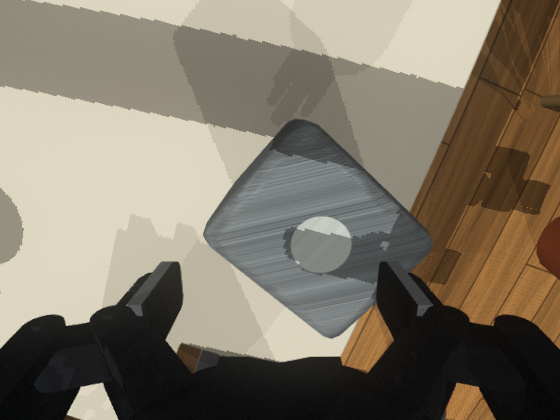

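The wrist view shows the top of the grey speaker at (320,230) under the gripper, so the first move goes up and clear of it. Then I'll travel to hover near the tape, turning so the fingers close across the case.

Call:
carry_out --plan '[[[0,0,0.5],[0.2,0.2,1],0],[[0,0,0.8],[0.7,1,1],0],[[0,0,0.9],[0.8,1,1],0],[[0,0,0.9],[0.8,1,0],0],[[0,0,0.9],[0.8,1,0],0],[[0,0,0.9],[0.8,1,0],0],[[0,0,0.9],[0.8,1,0],0],[[0,0,0.9],[0.8,1,0],0]]'

```text
t: 1.15
tool_pos: [0.3179, -0.4448, 0.2902]
ee_rot: [[0.694, 0.72, -0.001], [0.72, -0.694, 0.002], [0.001, -0.002, -1.0]]
contact_force: [-0.2, -0.2, 0.2]
gripper_width: 0.0854
gripper_force: 0.0
```

Call:
carry_out --plan '[[[0,0,0.8],[0.8,1,0],0],[[0,0,0.8],[0.8,1,0],0],[[0,0,0.8],[0.8,1,0],0],[[0,0,0.8],[0.8,1,0],0],[[0,0,0.8],[0.8,1,0],0],[[0,0,0.8],[0.8,1,0],0],[[0,0,0.8],[0.8,1,-0.5],0],[[0,0,0.8],[0.8,1,-0.5],0]]'

```text
t: 2.15
tool_pos: [0.4453, -0.2849, 0.2702]
ee_rot: [[0.316, 0.949, -0.001], [0.949, -0.316, 0.001], [0.001, -0.002, -1.0]]
contact_force: [0.4, 0.1, -0.7]
gripper_width: 0.0852
gripper_force: 0.0
```

Call:
carry_out --plan '[[[0,0,0.8],[0.8,1,-0.5],0],[[0,0,0.85],[0.8,1,-0.5],0],[[0,0,0],[0,0,0],0]]'

```text
t: 2.52
tool_pos: [0.4768, -0.2441, 0.2496]
ee_rot: [[0.204, 0.979, -0.003], [0.979, -0.204, 0.003], [0.002, -0.004, -1.0]]
contact_force: [-0.1, 0.4, 0.3]
gripper_width: 0.0856
gripper_force: 0.0
```

```bash
python3 - <<'E'
from h import *
s=snap('wrist','w1');q=ctrl.sense();print(q['t'],q['tool_pos'],q['ee_rot'],q['q'],-s['R'].T@s['t'])
E
```

```text
2.575 [ 0.47669685 -0.24542707  0.25030821] [[ 2.05917900e-01  9.78566616e-01 -2.27954424e-03]
 [ 9.78568982e-01 -2.05915490e-01  1.24845275e-03]
 [ 7.52300715e-04 -2.48777006e-03 -9.99996623e-01]] [-6.83722786e-01  3.85761838e-01  1.63129539e+00 -5.22734419e-04
  1.12709127e+00 -4.76097038e-01] [ 0.49107128 -0.17786741  0.39313423]
```

View pics/w1.png

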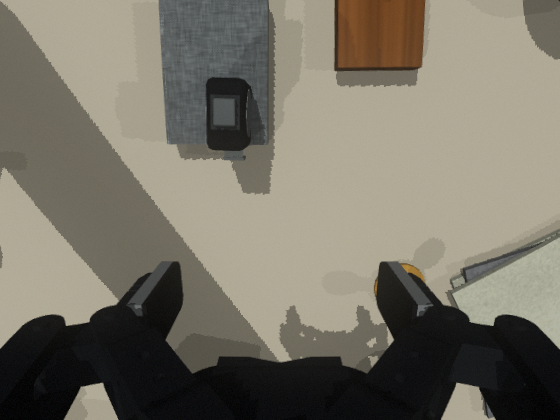

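The wrist view shows the tape's top at (228,115), its button at (225,112), its hook at (235,156), and the board's free-end corners at (335,69) and (421,67). I'll move over the tape for a second wrist view to get heights.

Call:
carry_out --plan '[[[0,0,0],[0,1,0],0],[[0,0,0],[0,1,0],0],[[0,0,0],[0,1,0],0],[[0,0,0],[0,1,0],0],[[0,0,0],[0,0,0],0]]'

```text
t: 3.2
tool_pos: [0.4767, -0.1652, 0.2515]
ee_rot: [[0.206, 0.978, -0.0], [0.978, -0.206, 0.0], [0.0, -0.0, -1.0]]
contact_force: [0.5, -0.3, 1.0]
gripper_width: 0.0854
gripper_force: 0.0
```

```bash
cat > m.py <<'E'
from h import *
def blob(s,lo,hi,near,box=None):
    m=cv2.inRange(cv2.cvtColor(s['img'],cv2.COLOR_RGB2HSV),lo,hi)
    if box: k=np.zeros_like(m);x,y,w,h=box;k[y:y+h,x:x+w]=m[y:y+h,x:x+w];m=k
    cs=[c for c in cv2.findContours(m,0,2)[0] if cv2.contourArea(c)>60]
    return min(cs,key=lambda c:-cv2.pointPolygonTest(c,near,True))
def vlines(c,z,s,side,y0,y1):
    # fit the left/right extreme edge pixels of a filled contour, world points at height z
    m=np.zeros((420,560),np.uint8);cv2.drawContours(m,[c],-1,1,-1)
    pts=[(np.flatnonzero(m[y])[0]-.5 if side=='l' else np.flatnonzero(m[y])[-1]+.5,y) for y in range(y0,y1) if m[y].any()]
    P=plane(s,pts,z); v=cv2.fitLine(P[:,:2].astype(np.float32),cv2.DIST_HUBER,0,.0005,.0005).ravel()
    d=v[:2]*np.sign(v[1]); return v[2:],d,np.degrees(np.arctan2(-d[0],d[1]))
E
python3 - <<'E'
from m import *
s1=load('w1');s2=snap('wrist','w2')
print(ctrl.sense()['tool_pos'])
b=blob(s1,(0,110,30),(22,255,255),(380,30))
y0=45
for S in 'lr':print('board',S,vlines(b,.024,s1,S,0,55))
bt=b.reshape(-1,2);e=[(x,bt[bt[:,0]==x][:,1].max()+.5) for x in range(345,412)]
P=plane(s1,e,.024);print('end bottom-edge pix',e[::15]);print(P[::12])
g=s1['img'][60:75,380];print(g.tolist())
E
```

```text
[ 0.47710999 -0.16634411  0.25153214]
board l (array([ 0.5642136 , -0.09932033], dtype=float32), array([0.17517735, 0.9845369 ], dtype=float32), np.float32(-10.088979))
board r (array([ 0.6550226 , -0.11673287], dtype=float32), array([0.18175445, 0.98334396], dtype=float32), np.float32(-10.471968))Traceback (most recent call last):
  File "<stdin>", line 7, in <module>
    return umr_maximum(a, axis, None, out, keepdims, initial, where)
ValueError: zero-size array to reduction operation maximum which has no identity
```

View pics/w2.png

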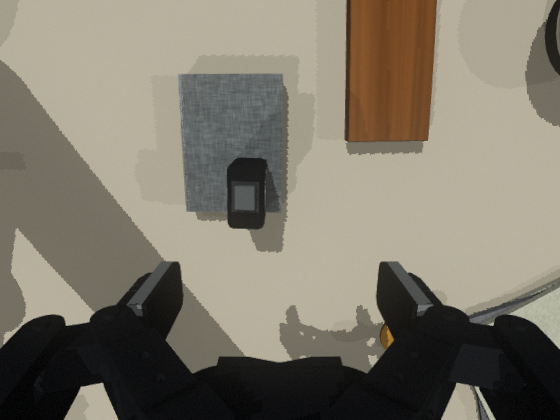

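In the second wrist view the tape's top is at (247,193), its button is at (245,196), and the board's free end is at row 140 between columns 348 and 429.

```bash
python3 - <<'E'
from m import *
s1=load('w1');s2=load('w2');a=load('s0');d=load('d0')
def bd(s,near,r):
    c=blob(s,(0,110,75),(22,255,255),near)
    L=[vlines(c,.024,s,S,0,r) for S in 'lr']
    m=np.zeros((420,560),np.uint8);cv2.drawContours(m,[c],-1,1,-1)
    xs=range(int(near[0])-28,int(near[0])+28);P=plane(s,[(x,np.flatnonzero(m[:,x])[-1]+.5) for x in xs],.024)
    x0,y0,w,h=cv2.boundingRect(c);xs=np.array([P.mean(0)])
    dd=L[1][1]+L[0][1];dd/=np.linalg.norm(dd);n=np.array([dd[1],-dd[0]])
    print('yaw',L[0][2],L[1][2],'width',n@(L[1][0]-L[0][0]),'end along',(P[:,:2]@dd).mean(),(P[:,:2]@dd).std())
    mid=(L[0][0]+L[1][0])/2; c0=mid+dd*((P[:,:2]@dd).mean()-mid@dd);print('end mid',c0,'dir',dd); return (x0,y0,w,h)
print(bd(s1,(380,30),55));print(bd(s2,(388,100),130))
R=[]
for s,box in((s1,(205,80,42,70)),(s2,(226,160,42,70))):
    blk=blob(s,(0,0,0),(180,255,50),(box[0]+5.,box[1]+32.),(box[0]-8,box[1]-8,58,86))
    k=blob(s,(0,0,70),(180,80,200),(box[0]+19.,box[1]+34.),(box[0]+6,box[1]+8,30,50))
    r=cv2.minAreaRect(k);rb=cv2.minAreaRect(blk);print('btn',r,'blk',rb);R.append(r)
    Pb=plane(s,cv2.boxPoints(r),.097);print(np.round(Pb,4).tolist(),Pb.mean(0))
    x,y,w,h=cv2.boundingRect(k);L=[vlines(k,.097,s,S,y+4,y+h-4)[2] for S in 'lr'];
    x,y,w,h=cv2.boundingRect(blk);print('btn yaw',L,'case',[vlines(blk,.085,s,S,y+16,y+h-16) for S in 'lr'])
print(tri(s1,R[0][0],s2,R[1][0]))
print(tri(a,(301.3,155),s2,R[1][0]),tri(d,(246.5,212),s2,R[1][0]))
E
```

```text
yaw -10.002857 -10.471968 width 0.08939256 end along -0.03750776762427257 0.0003170171413983278
end mid [ 0.60409789 -0.14721621] dir [0.17772737 0.9840798 ]
(337, 0, 88, 68)
yaw -10.13985 -10.495191 width 0.08973473 end along -0.036871181667811115 0.0003417255751471325
end mid [ 0.60379017 -0.14739519] dir [0.17910308 0.98383033]
(348, 0, 89, 142)
btn ((223.5, 111.0), (26.0, 21.0), 90.0) blk ((230.0999298095703, 113.39546203613281), (73.59463500976562, 47.533180236816406), 88.69805145263672)
[[0.4381, -0.1495, 0.097], [0.4557, -0.1534, 0.097], [0.4506, -0.1746, 0.097], [0.4326, -0.1707, 0.097]] [ 0.44426639 -0.16204924  0.097     ]
btn yaw [np.float32(-14.422773), np.float32(-9.121107)] case [(array([ 0.4266149, -0.1609667], dtype=float32), array([0.2535935, 0.9673109], dtype=float32), np.float32(-14.690259)), (array([ 0.46508285, -0.17238244], dtype=float32), array([0.257668 , 0.9662335], dtype=float32), np.float32(-14.931733))]
btn ((244.0, 197.5), (23.0, 20.0), 90.0) blk ((247.0, 193.0), (70.0, 40.0), 90.0)
[[0.4377, -0.1498, 0.097], [0.4556, -0.1536, 0.097], [0.4507, -0.1749, 0.097], [0.4324, -0.171, 0.097]] [ 0.44407892 -0.16232538  0.097     ]
btn yaw [np.float32(-10.32669), np.float32(-8.539926)] case [(array([ 0.42702943, -0.15846771], dtype=float32), array([0.21494189, 0.9766268 ], dtype=float32), np.float32(-12.412118)), (array([ 0.4619501 , -0.16482358], dtype=float32), array([0.25208455, 0.9677052 ], dtype=float32), np.float32(-14.6009))]
(array([ 0.44435248, -0.16202642,  0.09792914]), np.float64(0.00018888864718270813))
(array([ 0.44487923, -0.16336736,  0.09729305]), np.float64(0.002789726637815007)) (array([ 0.44540387, -0.16279714,  0.09614997]), np.float64(0.0029419966995783485))
```

Results of the measurement:

| Item | Value |
|---|---|
| Board yaw | −10.3° |
| Board free-end mid | (0.604, −0.147) |
| Button | (0.444, −0.162), z 0.0975 |
| Tape centre | about (0.444, −0.164) |
| Tape yaw | about −13° |

Next I descend to the tape.

Call:
carry_out --plan '[[[0,0,-0.1],[-0.8,0.1,-1],0],[[0,0,-0.1],[-0.86,0,-1],0],[[0,0,0],[0,0,-1],0],[[0,0,0],[0,0,-1],0],[[0,0,0],[0,0,-1],0],[[0,0,0],[0,0,-1],0],[[0,0,0],[0,0,0],0]]'

```text
t: 4.12
tool_pos: [0.4433, -0.1653, 0.1302]
ee_rot: [[0.223, 0.975, -0.002], [0.975, -0.223, 0.001], [0.001, -0.003, -1.0]]
contact_force: [0.5, -0.1, 0.3]
gripper_width: 0.0855
gripper_force: 0.0
```

```bash
python3 - <<'E'
from m import *
s=snap('wrist','w3');q=ctrl.sense();print(q['tool_pos'],q['ee_rot'][:,0])
print(proj(s,[q['tool_pos']]))
E
```

```text
[ 0.44388588 -0.16560355  0.13102736] [2.22832544e-01 9.74856733e-01 8.21592679e-05]
[[280.56557078 267.32001731]]
```

View pics/w3.png

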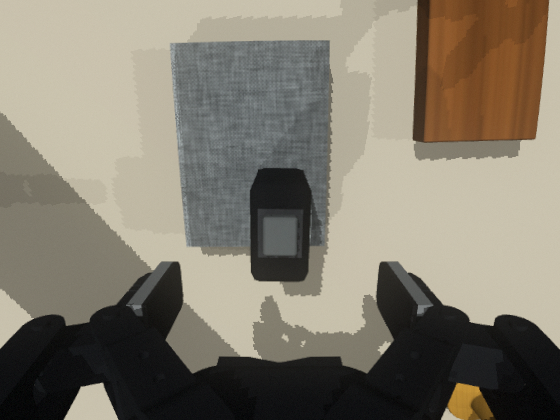

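The tape sits centred between the fingers at column 280, square to the gripper. I'll descend and grip.

Call:
carry_out --plan '[[[0,0,0],[0,0.08,-1],0],[[0,0,0],[0,0,-1],0],[[0,0,0],[0,0,-1],0],[[0,0,0],[0,0,-0.7],0],[[0,0,0],[0,0,-0.5],0],[[0,0,0],[0,0,0],0]]'

```text
t: 4.92
tool_pos: [0.4438, -0.1635, 0.047]
ee_rot: [[0.222, 0.975, -0.001], [0.975, -0.222, 0.0], [0.0, -0.001, -1.0]]
contact_force: [-0.3, -0.6, 0.3]
gripper_width: 0.0853
gripper_force: 0.0
```

Call:
carry_out --plan '[[[0,0,0],[0,0,0],1],[[0,0,0],[0,0,0],1],[[0,0,0],[0,0,0],1],[[0,0,0],[0,0,0],1],[[0,0,0],[0,0,0],1],[[0,0,0],[0,0,0],1]]' --newtons 50

```text
t: 5.68
tool_pos: [0.444, -0.1636, 0.0479]
ee_rot: [[0.222, 0.975, 0.001], [0.975, -0.222, -0.0], [-0.0, 0.001, -1.0]]
contact_force: [-1.8, -0.3, 6.4]
gripper_width: 0.0355
gripper_force: 51.0
```

Call:
carry_out --plan '[[[0,0,0],[0,0,0.5],1],[[0,0,0],[0,0,1],1],[[0,0,0],[0,0,1],1],[[0,0,0],[0.5,0,0.5],1],[[0,0,0.1],[0.8,0.2,0],1],[[0,0,0.1],[1,0.3,0],1],[[0,0,0.1],[1,0.3,0],1],[[0,0,0.1],[1,0.3,0],1]]'

```text
t: 6.68
tool_pos: [0.5303, -0.1405, 0.1062]
ee_rot: [[0.194, 0.981, -0.002], [0.981, -0.194, 0.001], [0.001, -0.002, -1.0]]
contact_force: [0.2, -0.1, -5.1]
gripper_width: 0.0355
gripper_force: 51.0
```

Call:
carry_out --plan '[[[0,0,0.1],[1,0.4,0],1],[[0,0,0.1],[1,0.4,0],1],[[0,0,0.03],[1,0.4,0],1],[[0,0,0],[1,0.3,0],1],[[0,0,0],[0.05,0.1,0],1],[[0,0,0],[0,0,0],1]]'

```text
t: 7.42
tool_pos: [0.6094, -0.1086, 0.1061]
ee_rot: [[0.178, 0.984, -0.004], [0.984, -0.178, 0.001], [0.0, -0.004, -1.0]]
contact_force: [-0.1, 0.0, -4.7]
gripper_width: 0.0354
gripper_force: 51.1
```

```bash
python3 - <<'E'
from m import *
q=ctrl.sense();print(q['t'],q['tool_pos'],q['ee_rot'],q['contact_force'],q['gripper_width'])
a=snap('scene','s1');b=snap('side','d1');c=snap('wrist','w4')
def cr(s,x,y,w,h,W): return cv2.resize(s['img'][y:y+h,x:x+w,::-1],(W,300),interpolation=cv2.INTER_CUBIC)
def ctr(s,X,w,h):
    u,v=proj(s,[X])[0];x=int(np.clip(u-w/2,0,560-w));y=int(np.clip(v-h/2,0,420-h));print(x,y);return cr(s,x,y,w,h,400)
X=q['tool_pos'];X=[X[0],X[1]-.03,X[2]-.02]
cv2.imwrite('pics/c1.png',np.vstack([np.hstack([ctr(a,X,160,120),ctr(b,X,160,120)]),cv2.resize(c['img'][60:360,:,::-1],(800,300))[:, :]]))
E
```

```text
7.425 [ 0.60939126 -0.10863448  0.10610553] [[ 1.78456127e-01  9.83941373e-01 -3.57569406e-03]
 [ 9.83947766e-01 -1.78453261e-01  1.10767027e-03]
 [ 4.51788338e-04 -3.71596672e-03 -9.99992994e-01]] [-0.0811492   0.02449859 -4.73416566] 0.035380309229894345
168 151
253 133
```

View pics/c1.png

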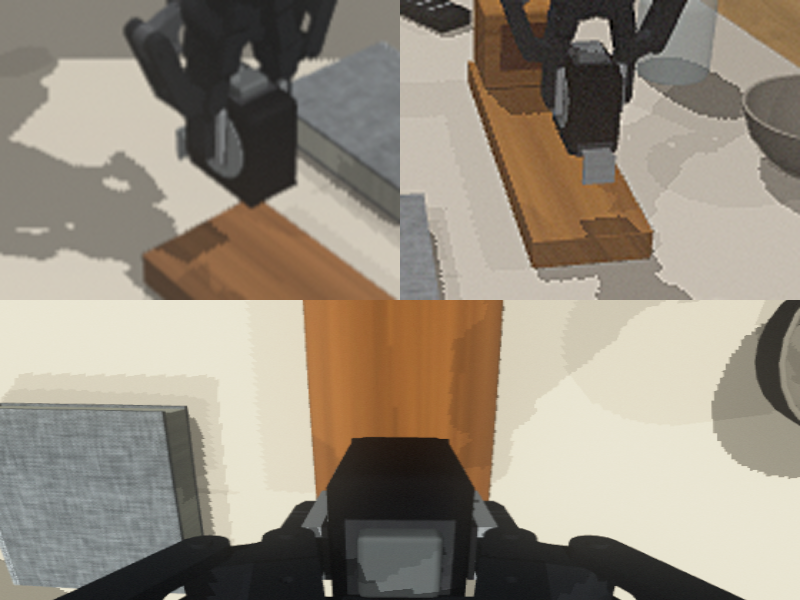

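The tape is held upright and level over the board, with its hook at about (332,198) in the side view. I'll check the hook and button positions numerically.

```bash
python3 - <<'E'
from m import *
b=load('d1');w=load('w4');a=load('s1')
dd=np.array([.179,.984]);n=np.array([.984,-.179]);e=np.array([.604,-.1473]);T=np.array([.6094,-.1086])
f=lambda P:print(np.round([[(p[:2]-e)@n,(p[:2]-e)@dd,(p[:2]-T)@n,(p[:2]-T)@dd,p[2]] for p in P],4).tolist())
f(plane(b,[(326.6,205.4),(338.2,206.6)],.0746))           # hook bottom
f(plane(w,[((342+460)/2*.7,60+520.),],.155)) if 0 else None
btn=[(358*.7,60+531-300),(441*.7,60+531-300)]
f(plane(w,btn,.1061-.0195+.069))                            # button far edge
blk=[(330*.7,60+515-300),(474*.7,60+515-300),(352*.7,60+437-300),(449*.7,60+437-300)]
f(plane(w,blk,.1061-.0195+.062))
f(plane(b,[(253+131.*0+144/2.5*1.0,133+0.)],.1)) if 0 else None
# free-end top corners in side
P=plane(b,[(253+535/2.5-160,133+243/2.5),(253+652/2.5-160,133+233/2.5)],.024);f(P)
f([tri(a,(168+143/2.5,151+257/2.5),b,(253+252/2.5,133+233/2.5))[0],tri(a,(168+247/2.5,151+200/2.5),b,(253+135/2.5,133+243/2.5))[0]])
E
```

```text
[[-0.0118, -0.0081, -0.0102, -0.0472, 0.0746], [0.0069, -0.015, 0.0085, -0.0541, 0.0746]]
[[-0.0105, 0.0531, -0.0089, 0.014, 0.1556], [0.008, 0.0531, 0.0096, 0.014, 0.1556]]
[[-0.0177, 0.0551, -0.0161, 0.0161, 0.1486], [0.0164, 0.0551, 0.018, 0.0161, 0.1486], [-0.0117, 0.0822, -0.0101, 0.0432, 0.1486], [0.0097, 0.0822, 0.0113, 0.0432, 0.1486]]
[[-0.0439, -0.0047, -0.0423, -0.0438, 0.024], [0.0424, -0.0048, 0.044, -0.0439, 0.024]]
[[0.0438, 0.0004, 0.0454, -0.0387, 0.0206], [-0.0417, -0.0008, -0.0401, -0.0398, 0.0205]]
```

Call:
carry_out --plan '[[[0,0,0],[0.05,-0.16,-0.5],1],[[0,0,0],[0,0,-0.8],1],[[0,0,0],[0,0,-0.8],1],[[0,0,0],[0,0,-0.5],1],[[0,0,0],[0,0,-0.3],1],[[0,0,0],[0,0,0],1]]'

```text
t: 8.32
tool_pos: [0.6116, -0.1125, 0.0487]
ee_rot: [[0.179, 0.984, -0.001], [0.984, -0.179, 0.0], [0.0, -0.001, -1.0]]
contact_force: [-0.1, 0.2, -6.1]
gripper_width: 0.0356
gripper_force: 51.1
```

```bash
python3 - <<'E'
from m import *
q=ctrl.sense();print(q['t'],q['tool_pos'],q['ee_rot'][:,0],q['contact_force'])
a=snap('scene','s2');b=snap('side','d2')
def ctr(s,w,h):
    u,v=proj(s,[q['tool_pos']+[0,-.045,-.02]])[0];x=int(u-w/2);y=int(v-h/2);print(x,y);return cv2.resize(s['img'][y:y+h,x:x+w,::-1],(400,400),interpolation=cv2.INTER_CUBIC)
cv2.imwrite('pics/c2.png',np.hstack([ctr(a,100,100),ctr(b,100,100)]))
E
```

```text
8.325 [ 0.61159824 -0.11254674  0.04870785] [1.79169901e-01 9.83818133e-01 1.66134684e-04] [-0.13975178  0.15771846 -6.07933301]
189 187
286 176
```

View pics/c2.png

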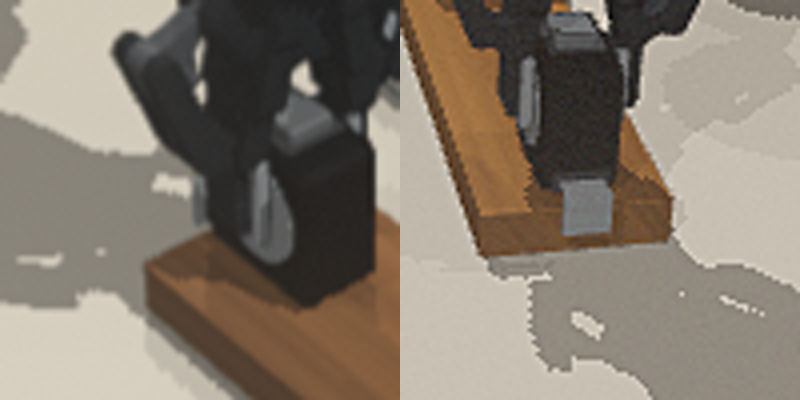

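The side view shows the hook in front of the end face, reaching below the board's top edge. I'll lower slightly and start drawing back.

Call:
carry_out --plan '[[[0,0,0],[0,0,-0.11],1],[[0,0,0],[0.05,0.3,0],1],[[0,0,0],[0.09,0.5,0],1],[[0,0,0],[0.12,0.7,0],1],[[0,0,0],[0.12,0.7,0],1],[[0,0,0],[0.12,0.7,0],1],[[0,0,0],[0,0,0],1]]'

```text
t: 9.3
tool_pos: [0.6218, -0.053, 0.0471]
ee_rot: [[0.177, 0.984, -0.0], [0.984, -0.177, 0.0], [0.0, -0.0, -1.0]]
contact_force: [-0.3, -1.1, -6.6]
gripper_width: 0.0356
gripper_force: 51.0
```

```bash
python3 - <<'E'
from m import *
q=ctrl.sense();print(q['t'],q['tool_pos'],q['ee_rot'][:,0],q['contact_force'])
a=snap('scene','s3');b=snap('side','d3')
def ctr(s,w,h):
    u,v=proj(s,[[.604,-.12,.03]])[0];x=int(u-w/2);y=int(v-h/2);print(x,y);return cv2.resize(s['img'][y:y+h,x:x+w,::-1],(400,400),interpolation=cv2.INTER_CUBIC)
cv2.imwrite('pics/c3.png',np.hstack([ctr(a,130,130),ctr(b,130,130)]))
e=np.array([.604,-.1473]);d=q['tool_pos'][:2]-e;print(d@[.179,.984],d@[.984,-.179])
E
```

```text
9.3 [ 0.62180599 -0.05295007  0.04711092] [1.77046923e-01 9.84202403e-01 1.30214614e-04] [-0.2804342  -1.13273621 -6.55373556]
195 179
259 151
0.09602760231968951 0.0006324573406633754
```

View pics/c3.png

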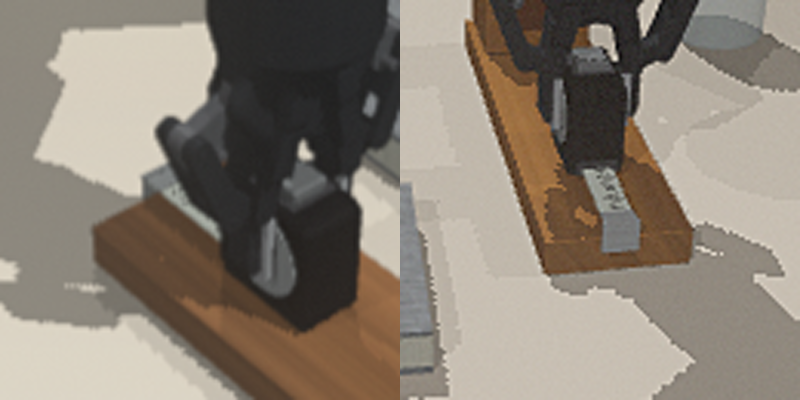

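The hook is caught on the end face and the numbered blade is showing. I'll continue drawing back.

Call:
carry_out --plan '[[[0,0,0],[0.13,0.7,0],1],[[0,0,0],[0.17,0.95,0],1],[[0,0,0],[0.17,0.95,0],1],[[0,0,0],[0.17,0.95,0],1],[[0,0,0],[0.17,0.95,0],1],[[0,0,0],[0.12,0.7,0],1],[[0,0,0],[0.03,0.2,0],1],[[0,0,0],[0,0,0],1]]'

```text
t: 10.4
tool_pos: [0.641, 0.0534, 0.0471]
ee_rot: [[0.179, 0.984, -0.0], [0.984, -0.179, -0.0], [-0.0, -0.0, -1.0]]
contact_force: [0.5, -1.5, -4.5]
gripper_width: 0.0352
gripper_force: 50.8
```

```bash
python3 - <<'E'
from m import *
q=ctrl.sense();print(q['t'],q['tool_pos'],q['ee_rot'],q['contact_force'])
e=np.array([.604,-.1473]);d=q['tool_pos'][:2]-e;print(d@[.179,.984],d@[.984,-.179])
E
```

```text
10.4 [0.64095417 0.05343213 0.047051  ] [[ 1.78746538e-01  9.83895137e-01 -1.86411126e-04]
 [ 9.83895115e-01 -1.78746581e-01 -2.48137404e-04]
 [-2.77461536e-04 -1.39055294e-04 -9.99999952e-01]] [ 0.46176426 -1.45663505 -4.47423496]
0.20413521298567477 0.00043185076664489785
```

Call:
carry_out --plan '[[[0,0,0],[0.05,0.3,0],1],[[0,0,0],[0.03,0.2,0],1],[[0,0,0],[0.01,0.05,0],1],[[0,0,0],[0,0,0],1]]'

```text
t: 10.9
tool_pos: [0.6428, 0.0643, 0.0471]
ee_rot: [[0.179, 0.984, -0.0], [0.984, -0.179, -0.0], [-0.0, -0.0, -1.0]]
contact_force: [0.2, -1.4, -5.9]
gripper_width: 0.0358
gripper_force: 50.8
```

Call:
carry_out --plan '[[[0,0,0],[0.01,0.05,0],1],[[0,0,0],[0,0,0],1]]'

```text
t: 11.15
tool_pos: [0.643, 0.0653, 0.0471]
ee_rot: [[0.179, 0.984, -0.0], [0.984, -0.179, 0.0], [0.0, -0.0, -1.0]]
contact_force: [0.6, -0.2, -5.7]
gripper_width: 0.0357
gripper_force: 50.8
```

Call:
carry_out --plan '[[[0,0,0],[0.01,0.05,0],1],[[0,0,0],[0,0,0],1]]'

```text
t: 11.4
tool_pos: [0.6432, 0.0664, 0.0471]
ee_rot: [[0.179, 0.984, -0.0], [0.984, -0.179, 0.0], [0.0, -0.0, -1.0]]
contact_force: [-0.4, -1.0, -4.9]
gripper_width: 0.0352
gripper_force: 50.8
```

Call:
carry_out --plan '[[[0,0,0],[0.01,0.04,0],1],[[0,0,0],[0,0,0],1]]'

```text
t: 11.65
tool_pos: [0.6434, 0.0672, 0.0471]
ee_rot: [[0.179, 0.984, -0.0], [0.984, -0.179, 0.0], [0.0, -0.0, -1.0]]
contact_force: [0.2, -1.6, -5.2]
gripper_width: 0.0356
gripper_force: 50.9
```

Call:
carry_out --plan '[[[0,0,0],[0.01,0.04,0],1],[[0,0,0],[0,0,0],1]]'

```text
t: 11.9
tool_pos: [0.6434, 0.0675, 0.0471]
ee_rot: [[0.179, 0.984, -0.001], [0.984, -0.179, -0.001], [-0.001, -0.0, -1.0]]
contact_force: [-0.4, -3.5, -5.5]
gripper_width: 0.0355
gripper_force: 50.8
```

Call:
carry_out --plan '[[[0,0,0],[0.01,0.03,0],1],[[0,0,0],[0,0,0],1]]'

```text
t: 12.15
tool_pos: [0.6434, 0.0675, 0.0471]
ee_rot: [[0.179, 0.984, -0.001], [0.984, -0.179, -0.001], [-0.001, -0.001, -1.0]]
contact_force: [-1.4, -5.6, -3.9]
gripper_width: 0.0356
gripper_force: 50.9
```

The case is touching the bookend. Now I lower it until the sole meets the board.

Call:
carry_out --plan '[[[0,0,0],[0,0,-0.1],1],[[0,0,0],[0,0,0],1]]'

```text
t: 12.4
tool_pos: [0.6436, 0.0675, 0.0453]
ee_rot: [[0.179, 0.984, -0.001], [0.984, -0.179, -0.001], [-0.001, -0.0, -1.0]]
contact_force: [-0.4, -5.3, -3.6]
gripper_width: 0.0353
gripper_force: 51.2
```

Call:
carry_out --plan '[[[0,0,0],[0,0,-0.05],1],[[0,0,0],[0,0,0],1]]'

```text
t: 12.65
tool_pos: [0.6437, 0.0675, 0.0445]
ee_rot: [[0.179, 0.984, -0.0], [0.984, -0.179, -0.001], [-0.001, -0.0, -1.0]]
contact_force: [-1.3, -5.4, -2.9]
gripper_width: 0.0357
gripper_force: 51.2
```

Call:
carry_out --plan '[[[0,0,0],[0,0,-0.04],1],[[0,0,0],[0,0,0],1]]'

```text
t: 12.9
tool_pos: [0.6438, 0.0675, 0.044]
ee_rot: [[0.179, 0.984, -0.0], [0.984, -0.179, -0.001], [-0.001, 0.0, -1.0]]
contact_force: [-1.8, -6.2, -1.2]
gripper_width: 0.0353
gripper_force: 51.4
```

Call:
carry_out --plan '[[[0,0,0],[0,0,-0.03],1],[[0,0,0],[0,0,0],1]]'

```text
t: 13.15
tool_pos: [0.6438, 0.0675, 0.044]
ee_rot: [[0.179, 0.984, -0.0], [0.984, -0.179, -0.001], [-0.001, 0.0, -1.0]]
contact_force: [-2.4, -5.5, 1.6]
gripper_width: 0.0357
gripper_force: 51.7
```

Call:
carry_out --plan '[[[0,0,0],[0,0,-0.03],1],[[0,0,0],[0,0,0],1]]'

```text
t: 13.4
tool_pos: [0.6438, 0.0675, 0.044]
ee_rot: [[0.179, 0.984, 0.0], [0.984, -0.179, -0.001], [-0.001, 0.0, -1.0]]
contact_force: [-3.4, -5.2, 4.3]
gripper_width: 0.0352
gripper_force: 52.1
```

The case is seated. I'll release, rise, and close the fingers for pressing.

Call:
carry_out --plan '[[[0,0,0],[0,0,0],0.5],[[0,0,0],[0,0,0],0.45],[[0,0,0],[0,0,0],0.3],[[0,0,0],[0,0,0],0.2],[[0,0,0],[0,0,0],0.2]]'

```text
t: 14.02
tool_pos: [0.6438, 0.0687, 0.042]
ee_rot: [[0.179, 0.984, -0.0], [0.984, -0.179, 0.0], [0.0, -0.0, -1.0]]
contact_force: [-0.9, -0.4, -0.2]
gripper_width: 0.0685
gripper_force: 0.0
```

Call:
carry_out --plan '[[[0,0,0],[0,0,0.5],0.2],[[0,0,0],[0,0,1],0.2],[[0,0,0],[0,0,1],0.2],[[0,0,0],[0,0,1],0.2],[[0,0,0],[0,0,1],0.2],[[0,0,0],[0,0,1],0.2],[[0,0,0],[0,0,0],1],[[0,0,0],[0,0,0],1]]'

```text
t: 15.02
tool_pos: [0.6435, 0.0685, 0.1524]
ee_rot: [[0.179, 0.984, 0.0], [0.984, -0.179, -0.0], [-0.0, 0.0, -1.0]]
contact_force: [0.0, -0.4, -0.4]
gripper_width: 0.0326
gripper_force: 0.0
```

```bash
python3 - <<'E'
from m import *
q=ctrl.sense();print(q['t'],q['tool_pos'],q['gripper_width'],q['contact_force'])
a=snap('scene','s4');b=snap('side','d4');c=snap('wrist','w5')
A=cv2.resize(a['img'][215:415,210:460,::-1],(400,300));B=cv2.resize(b['img'][90:260,240:380,::-1],(400,300))
C=cv2.resize(c['img'][:,:,::-1],(400,300))
cv2.imwrite('pics/c4.png',np.vstack([np.hstack([A,B]),np.hstack([C,C*0])]))
E
```

```text
15.025 [0.64351484 0.06852092 0.1523779 ] 0.03257544402193034 [ 0.04279287 -0.41201515 -0.39708457]
```

View pics/c4.png

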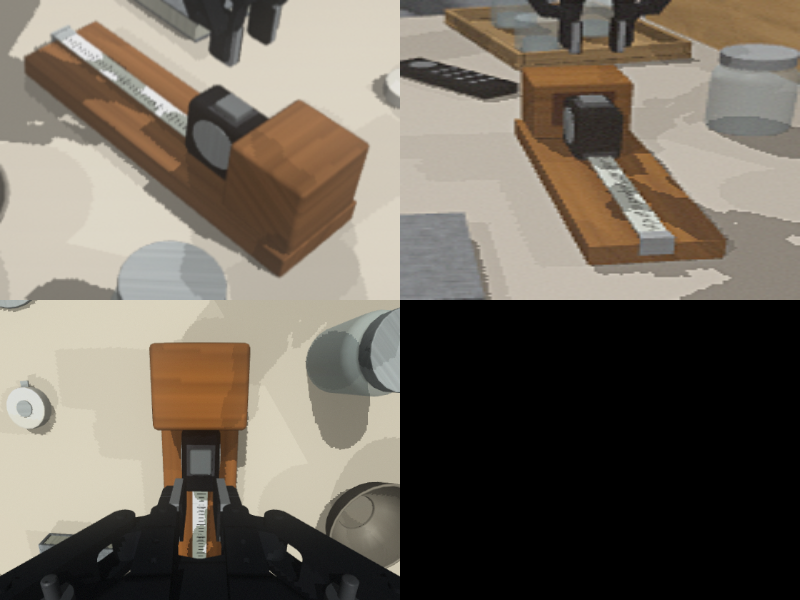

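The views show the tape upright against the bookend, centred on the board, with the blade stretched and hooked over the free end. Next I press the button.

Call:
carry_out --plan '[[[0,0,0],[0.01,0.05,0],1],[[0,0,0],[0,0,-1],1],[[0,0,0],[0,0,-1],1],[[0,0,0],[0,0,-0.6],1],[[0,0,0],[0,0,0],1]]'

```text
t: 15.8
tool_pos: [0.6432, 0.0696, 0.0989]
ee_rot: [[0.179, 0.984, -0.003], [0.984, -0.179, 0.0], [-0.0, -0.003, -1.0]]
contact_force: [-0.4, -0.2, 0.2]
gripper_width: 0.0001
gripper_force: 0.0
```

```bash
python3 - <<'E'
from m import *
q=ctrl.sense();print(q['t'],q['tool_pos'],q['gripper_width'],q['contact_force'])
s=load('w5');k=blob(s,(0,0,70),(180,80,200),(280.,225.),(262,205,36,42));r=cv2.minAreaRect(k);print(r,plane(s,[r[0]],.093))
E
```

```text
15.8 [0.64323023 0.06960051 0.09885722] 0.00012954444013711826 [-0.38747967 -0.2260678   0.20307427]
((280.0, 226.5), (35.0, 30.0), 90.0) [[0.64359163 0.06868195 0.093     ]]
```

Within about 1 mm of the button centre. Pressing in small steps.

Call:
carry_out --plan '[[[0,0,0],[0,0,-0.2],1],[[0,0,0],[0,0,-0.1],1],[[0,0,0],[0,0,-0.1],1],[[0,0,0],[0,0,0],1]]'

```text
t: 16.3
tool_pos: [0.6443, 0.0695, 0.0925]
ee_rot: [[0.179, 0.984, 0.001], [0.984, -0.179, -0.0], [0.0, 0.001, -1.0]]
contact_force: [0.6, 0.4, 0.9]
gripper_width: 0.0
gripper_force: 0.4
```

Call:
carry_out --plan '[[[0,0,0],[0,0,-0.1],1],[[0,0,0],[0,0,0],1]]'

```text
t: 16.55
tool_pos: [0.6444, 0.0695, 0.0904]
ee_rot: [[0.179, 0.984, 0.001], [0.984, -0.179, -0.0], [0.0, 0.001, -1.0]]
contact_force: [0.2, -0.2, 2.3]
gripper_width: 0.0002
gripper_force: 1.3
```

Call:
carry_out --plan '[[[0,0,0],[0,0,-0.05],1],[[0,0,0],[0,0,0],1]]'

```text
t: 16.8
tool_pos: [0.6443, 0.0695, 0.0892]
ee_rot: [[0.179, 0.984, 0.001], [0.984, -0.179, -0.0], [0.0, 0.001, -1.0]]
contact_force: [0.6, 0.1, 2.7]
gripper_width: -0.0001
gripper_force: 1.4
```

Call:
carry_out --plan '[[[0,0,0],[0,0,-0.06],1],[[0,0,0],[0,0,0],1]]'

```text
t: 17.05
tool_pos: [0.6443, 0.0695, 0.0881]
ee_rot: [[0.179, 0.984, 0.001], [0.984, -0.179, 0.0], [0.0, 0.001, -1.0]]
contact_force: [1.2, -0.3, 3.9]
gripper_width: -0.0001
gripper_force: 1.9
```

Call:
carry_out --plan '[[[0,0,0],[0,0,-0.06],1],[[0,0,0],[0,0,0],1]]'

```text
t: 17.3
tool_pos: [0.6445, 0.0696, 0.0881]
ee_rot: [[0.179, 0.984, 0.001], [0.984, -0.179, -0.0], [0.0, 0.001, -1.0]]
contact_force: [-1.0, -0.7, 9.0]
gripper_width: 0.0001
gripper_force: 4.6
```

Call:
carry_out --plan '[[[0,0,0],[0,0,-0.06],1],[[0,0,0],[0,0,0],1]]'

```text
t: 17.55
tool_pos: [0.6446, 0.0695, 0.0879]
ee_rot: [[0.179, 0.984, 0.002], [0.984, -0.179, -0.0], [0.0, 0.002, -1.0]]
contact_force: [-2.6, -0.0, 14.0]
gripper_width: -0.0003
gripper_force: 7.2
```

The button has bottomed out at z 0.088, with 14 N on the tool. I'll retreat and check.

Call:
carry_out --plan '[[[0,0,0],[0,0,0.3],1],[[0,0,0],[0,0,1],1],[[0,0,0],[0,0,1],1],[[0,0,0],[0,0,1],1],[[0,0,0],[0,0,1],1],[[0,0,0],[0,0,1],1],[[0,0,0],[0,0,0],1]]'

```text
t: 18.42
tool_pos: [0.6446, 0.0694, 0.1923]
ee_rot: [[0.179, 0.984, 0.002], [0.984, -0.179, -0.0], [0.0, 0.002, -1.0]]
contact_force: [-0.3, -0.2, 0.3]
gripper_width: 0.0004
gripper_force: 0.0
```

```bash
python3 - <<'E'
from m import *
q=ctrl.sense();print(q['t'],q['tool_pos'],q['contact_force'])
a=snap('scene','s5');b=snap('side','d5');A0=load('s4');B0=load('d4')
# compare before/after press around tape, blade and hook
for n,x,y,box in(('scene',A0,a,(235,235,180,125)),('side',B0,b,(290,135,90,105))):
    u,v,w,h=box;d=cv2.absdiff(x['img'],y['img']).max(2)[v:v+h,u:u+w];print(n,(d>40).sum(),cv2.boundingRect((d>40).astype(np.uint8)))
A=cv2.resize(a['img'][215:415,210:460,::-1],(400,300));B=cv2.resize(b['img'][90:260,240:380,::-1],(400,300))
cv2.imwrite('pics/c5.png',np.hstack([A,B]))
E
```

```text
18.425 [0.6446349  0.06944423 0.19232638] [-0.28510655 -0.18372666  0.27908874]
scene 1826 (0, 0, 148, 77)
side 590 (12, 9, 78, 85)
```

View pics/c5.png

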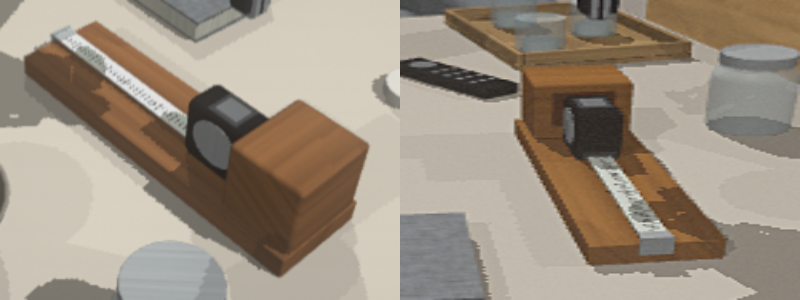

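The button is down, the hook is on the end face, the case is against the bookend and the arm is clear. Handing in.

```bash
python3 -c "
from station import ctrl
print(ctrl.hand_in())"
```

```text
the job is handed in; nothing more can be done
None
```

The job is handed in: the tape is hooked over the board's free end, drawn back against the bookend, set down upright near the middle and locked, with the arm clear at 18.4 s; the hand-in returned no verdict.

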